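Start the screw cap on the 24-hour urine container and hold it

TASK

Take the tall ribbed screw cap from the bench, set it squarely on the neck of the big handled container, turn it backward (anticlockwise seen from above) under light pressure until you feel it drop into the thread, and from there turn it forward (clockwise) one full turn. Do not tighten it further: the program finishes while still holding the started cap in the gripper, standing still. Leave the other lids, cups and things on the bench where they are.

Things in the scene. Friction and masses are not known exactly. Their poses are not given: they have to be found in the camera images.
- can: 2 litre 24-hour urine container, off-white plastic jerrycan, full: it stands fast and does not turn or slide. Body 150 (its x) x 110 (its y) x 152 mm tall; vertical bar handle on its +x side, out to 115 mm from the axis, up to 147 mm high; in the middle of its top a round shoulder up to 173 mm and an open threaded neck up to 200 mm. Origin: bench level on the neck's axis, z up.
- neck_rim (a point): centre of the neck's open rim, 200 mm above the bench, axes as can. Neck 40 mm across at the root, 46 mm over the thread, free over its upper 27 mm. Right-handed thread with two starts: two ridges, 2 mm thick, half a turn apart, falling 10 mm per clockwise turn seen from above (5 mm between neighbouring ridges), each 1.55 turns long.
- ridge_end (a point): upper end of one thread ridge, 21.5 mm from the neck's axis on the can's +x side, 1 mm below the rim (the other ridge ends half a turn away, at -x). A cap lug turned anticlockwise rides up the ridge to this end and drops off it by 5 mm onto the ridge below; turned clockwise from there it runs under the ridge and is drawn down.
- cap: the container's screw cap: white ribbed plastic, 56 mm across, 29 mm tall, 20 to 40 g, lying mouth down on the bench near a flatter, wider lid and a smaller cap of the same plastic. Origin: centre of its open underside, z up. Bore 48 mm wide (1 mm of play round the thread) and 26 mm deep, with two inner lugs at its +x and -x side.
- cap_lug (a point): under the cap's +x lug: 21.5 mm from its axis, 6 mm above its underside. Lugs are 7 mm long and 1.8 mm thick; they rest on the ridges when the cap is set on the neck: cap underside 7 mm below the rim at the ridge ends, up to 5 mm lower elsewhere. Turned backward it rises 10 mm per turn and drops 5 mm after half a turn at most.
- cap_top (a point): centre of the cap's top, 29 mm above its underside, on its axis. Just dropped, the underside is 12 mm below the rim; from there the thread draws it down 10 mm per clockwise turn (1.2 mm axial play), to about 22 mm below the rim after one turn; it is tight at 26 mm.
- wide_lid: flat white ribbed lid of a specimen beaker, 67 mm across, 12 mm tall, loose; not for this container. Origin: centre of underside.
- small_cap: small white ribbed bottle cap, 33 mm across, 22 mm tall, loose; not for this container. Origin: centre of underside.
- specimen0: closed specimen cup with white lid, 60 mm across, 67 mm tall, loose. Origin: centre of underside.
- specimen1: another closed specimen cup, same size, loose. Origin: centre of underside.
- strip_tube: upright round tube of test strips, 48 mm across, 125 mm tall, loose. Origin: centre of underside.
- strip_carton: small carton lying flat, 56 x 130 (its y) x 52 mm tall, loose. Origin: centre of underside.
- funnel: plastic funnel standing on its mouth, 75 mm across, 90 mm tall, loose. Origin: centre of underside.
There are look-alikes about, which are no part of the job. What is shaped like the cap but blue is not meant.

How it is judged:
On the way, in this order (a step that is already met when the one before it is completed fails the run):
1. the cap is picked up from the bench (height (world z) of cap above 0.06 m and contact force between the fingers and cap above 1 N), for 0.1 s.
2. the cap sits squarely on the neck, its lugs resting on top of the thread ridges within the last sixth of a turn before their upper ends (horizontal distance between cap and neck_rim below 0.004 m and angle between cap's own z axis and vertical below 0.12 rad and z of cap in the frame of neck_rim between -0.0092 and -0.0056 m and ((x of cap_lug in the frame of neck_rim above 0.011 m and y of cap_lug in the frame of neck_rim between -0.03 and 0.0028 m) or (x of cap_lug in the frame of neck_rim below -0.011 m and y of cap_lug in the frame of neck_rim between -0.0028 and 0.03 m))), for 0.05 s.
3. turned backward, the lugs pass the ridge ends while the cap is still high (horizontal distance between cap and neck_rim below 0.004 m and angle between cap's own z axis and vertical below 0.12 rad and z of cap in the frame of neck_rim between -0.0096 and -0.005 m and ((x of cap_lug in the frame of neck_rim above 0.012 m and y of cap_lug in the frame of neck_rim between 0.0029 and 0.03 m) or (x of cap_lug in the frame of neck_rim below -0.012 m and y of cap_lug in the frame of neck_rim between -0.03 and -0.0029 m))).
4. turned on backward past the ridge ends, the cap has dropped into the thread (horizontal distance between cap and neck_rim below 0.004 m and angle between cap's own z axis and vertical below 0.12 rad and z of cap in the frame of neck_rim between -0.0137 and -0.0097 m and ((x of cap_lug in the frame of neck_rim above 0.009 m and y of cap_lug in the frame of neck_rim between -0.004 and 0.03 m) or (x of cap_lug in the frame of neck_rim below -0.009 m and y of cap_lug in the frame of neck_rim between -0.03 and 0.004 m))), for 0.05 s.
At the end, for the whole second after the job is handed in: Cap on the neck (axis within 4 mm, tilt under 0.12 rad), one turn in from the drop: underside 18.5 to 24.8 mm below the rim (0.75 to 1.28 turns, not tight), at rest, held by the fingers with over 3 N; every other loose thing within 30 mm of its start (horizontal distance between cap and neck_rim below 0.004 m and angle between cap's own z axis and vertical below 0.12 rad and z of cap in the frame of neck_rim between -0.0248 and -0.0185 m and contact force between the fingers and cap above 3 N and linear speed of cap below 0.01 m/s and angular speed of cap below 0.1 rad/s and distance of each of wide_lid, small_cap, specimen0, specimen1, strip_tube, strip_carton, funnel from where it was at the start of the episode below 0.03 m); the arm keeps its last pose, push and grip.
It fails at once if the wide lid or the small cap is moved by more than 30 mm or tipped (distance of any of wide_lid, small_cap from where it was at the start of the episode above 0.03 m or angle between any of wide_lid, small_cap's own z axis and vertical above 0.5 rad).
It fails at once if a specimen cup is moved by more than 30 mm or tipped (distance of any of specimen0, specimen1 from where it was at the start of the episode above 0.03 m or angle between any of specimen0, specimen1's own z axis and vertical above 0.5 rad).
It fails at once if the strip tube, strip carton or funnel is moved by more than 30 mm or tipped (distance of any of strip_tube, strip_carton, funnel from where it was at the start of the episode above 0.03 m or angle between any of strip_tube, strip_carton, funnel's own z axis and vertical above 0.5 rad).
It also fails if it takes over 72 s, if anything falls off the work surface, if the arm or the gripper's body presses on something with over 40 N, if the wrist force passes 120 N, or if a joint passes its speed limit or range.

ROBOT

A 7-joint arm with a two-finger parallel gripper is mounted at the origin on the work surface. World frame = base frame: x ahead of the robot, y to its left, z up, the work surface at z = 0. Lengths are in m, angles in rad, forces in N, time in s.
With the tool pointing down it reaches from about 0.425 to 0.95 m from the base axis. Payload 4.7 kg.
Tool frame: the origin (TCP) lies midway between the tips of the shut fingers; the grasp point (between the pads) lies 19 mm behind it; z points along the fingers, y is the line along which they close (so a half turn about z gives the same grasp; the last joint's range is limited). The gripper opens to 87 mm and grips with 3 to 60 N. Pads are 19 mm wide; open, the fingers measure 117 mm over their backs; the gripper's body (75 mm by 190 mm) begins 51 mm behind the grasp point.
Start: joints at [-1.375, 0.469, -0.049, 1.532, 0.024, 1.141, -0.082], TCP at [0.15, 0.658, 0.223] pointing down, gripper open.
Joint ranges: [-2.59, 2.59], [-0.33, 1.99], [-1.39, 1.29], [0.1, 2.45], [-1.04, 4.18], [0.21, 1.99], [-2.66, 2.66]. Speed limits (rad/s): [2.57, 2.57, 3.14, 3.14, 3.14, 3.14, 3.14].

INTERFACE

Orientations are given as a rotation vector (axis times angle).
In Python, from workcell import status, cams, hand_in gives the robot as it stands. The module is installed in compiled form; this text tells all that it offers.
- The arm moves only by the shell command python3 -m pendant 'ROWS' [FORCE]. ROWS is a JSON object of lists of equal length, an entry for each row: "rot": the turn, a rotation vector about the tool's x, y, z each as a share of 90 degrees, from -1 to 1, a list of three; "dp": the shift along the tool's x, y, z each as a share of 0.12 m, from -1 to 1, a list of three; "gripper": the opening, from 0 (shut) to 1 (fully open). A call has 1 to 8 rows; each row is the pose to reach, as a shift and turn from the pose commanded when the call began, along the tool's axes at that moment; what a row does not reach only later rows make up. A row lasts 1/8 s, in which the tool goes at most 62.5 mm and 10.7 degrees, less where a joint would pass 70% of its speed; a pose out of reach is approached as far as the arm can. A call with a number of a shift or a turn outside -1 to 1 is refused whole. A call with a gripper value outside its range is refused whole. The fingers move at their own pace and stop on an object; FORCE is the grip in N (left out, the last holds). Time passes only in rows, so rows that repeat a pose let the fingers close. It gives the time, the measured TCP pose, the force, the opening and the grip force at its end, in the units of the state.
- status.read_state(): the state, without advancing time (a new reading comes with each control period).
- cams.grab_frame(name): name is "scene" or "side" or "wrist"; returns the picture (420x560x3 uint8, blue, green, red); there is no depth.
- cams.calibration(name): a dict with "fx", "fy", "cx", "cy" (pixels), "cam_to_world" (4x4, takes a point from camera to world coordinates). Camera axes: x right, y down, z forward; pixel columns grow to the right and rows downward; lengths in m; the calibration is good to about 2 mm. A picture is of the moment at which its call begins: read the wrist's pose just before it. calibration takes no time and is no camera call; for the wrist camera it gives the pose at the moment of the call.
- hand_in(): hands the job in; it is judged then, once.
The state is a dict: "clock": time; "joints": joint angles; "joint_velocities": joint speeds; "effort": joint torques, N m; "eef_pos": TCP position; "tool_rot": TCP orientation; "ft_force": force on the tool from outside, world axes, zero at the start; "moment": the same for the moment, N m; "finger_gap": finger opening in m; "gripper_force": force on a finger pad.
Only numpy, scipy, OpenCV 4.12 (cv2) and the standard library are available. Lean on these libraries where they do the work, as an engineer would, in place of code of your own. Each camera call takes 0.05 s, during which the arm holds its last target. There are 200 camera calls.

## Working session

There is one attempt and no reset: what is moved stays moved. The work goes in short steps, Python scripts to look and compute and a shell command to move; the robot and the scene stay as the last step left them, time stands still between calls to the robot, and variables do not carry over. Pictures are saved under pics/ and viewed, at most 10 in all, crops included, and the job is handed in when it is done.

```bash
mkdir -p pics; python3 - <<'E'
from workcell import status,cams
import cv2,numpy as np
s=status.read_state();print(s)
for n in("scene","side","wrist"):
    c=cams.calibration(n);print(n,c["fx"],c["fy"],c["cx"],c["cy"],np.round(c["cam_to_world"],4).tolist())
    cv2.imwrite(f"pics/{n}0.png",cams.grab_frame(n))
E
```

```text
{'clock': 0.0, 'joints': array([-1.37484109,  0.46942425, -0.04860332,  1.53368183,  0.02409592,
        1.14100722, -0.08229576]), 'joint_velocities': array([0.00058096, 0.00191038, 0.00039669, 0.00037727, 0.00052915,
       0.00141253, 0.00139209]), 'effort': array([ 5.48848166e-04, -5.07978380e+01, -8.07312364e-02, -2.36148995e+01,
       -6.14054734e-02,  3.79668572e-02,  1.84941400e-04]), 'eef_pos': array([0.1503521 , 0.65742769, 0.22151618]), 'tool_rot': array([-3.52376224e-01, -3.12161213e+00,  3.02998906e-03]), 'ft_force': array([-1.1130225 ,  0.90111983,  0.17346607]), 'moment': array([ 0.00725726, -0.01245867, -0.01155301]), 'gripper_force': 0.0, 'finger_gap': 0.08695176136545477}
scene 395.87884093985076 395.87884093985076 276.4822764112923 208.81103175293302 [[0.1848, 0.848, -0.4968, 1.0044], [0.9827, -0.1525, 0.1053, -0.127], [0.0135, -0.5076, -0.8615, 0.9571], [0.0, 0.0, 0.0, 1.0]]
side 390.8833000902648 390.8833000902648 284.4149652303262 209.72483282099978 [[-0.9326, -0.2473, 0.2628, 0.2902], [-0.3602, 0.595, -0.7185, 0.6006], [0.0213, -0.7648, -0.644, 0.7139], [0.0, 0.0, 0.0, 1.0]]
wrist 375.34381778163873 375.34381778163873 273.85519728755435 219.00546622654429 [[0.2224, 0.9433, 0.2464, 0.0825], [0.9749, -0.2148, -0.0578, 0.6739], [-0.0016, 0.2531, -0.9674, 0.3825], [0.0, 0.0, 0.0, 1.0]]
```

View pics/scene0.png

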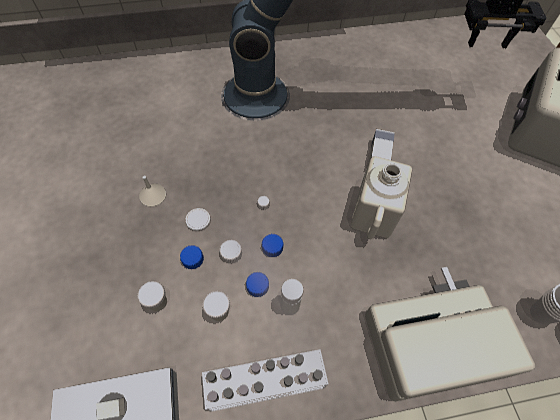

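View pics/side0.png

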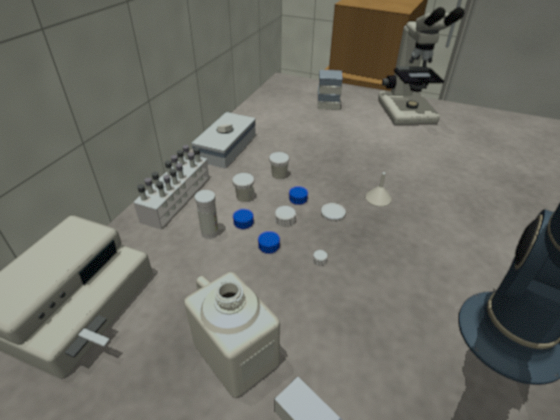

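The scene view shows three white lids or caps: a flat wide one (197,219), a middle one (230,250) and a small one (263,202). The blue look-alikes are at (191,257), (273,245) and (257,284). The neck is at (392,174), with the handle at about (377,216). In the side view the middle one is at (285,216), the neck at (230,288) and the handle at (203,283). The white, tall, 56 mm one fits (230,250) in the scene view and (285,216) in the side view. Next I'll measure and confirm this in one crop.

```bash
cat > h.py <<'E'
import numpy as np,cv2
from workcell import status,cams
from scipy.spatial.transform import Rotation as R
def ray(c,u,v):
    T=np.array(c["cam_to_world"]);d=T[:3,:3]@[(u-c["cx"])/c["fx"],(v-c["cy"])/c["fy"],1.];return T[:3,3],d/np.linalg.norm(d)
def plane(c,u,v,z):
    o,d=ray(c,u,v);return o+d*(z-o[2])/d[2]
def tri(obs):
    A=0;b=0
    for c,u,v in obs:
        o,d=ray(c,u,v);P=np.eye(3)-np.outer(d,d);A=A+P;b=b+P@o
    p=np.linalg.solve(A,b);return p,[round(float(np.linalg.norm((np.eye(3)-np.outer(d,d))@(p-o))*1000),1) for o,d in (ray(*q) for q in obs)]
def blobs(im,thr=150,sat=40,amin=40,amax=3000):
    hsv=cv2.cvtColor(im,cv2.COLOR_BGR2HSV);m=((hsv[...,2]>thr)&(hsv[...,1]<sat)).astype(np.uint8)
    n,l,s,ce=cv2.connectedComponentsWithStats(m)
    return [(ce[i].round(1).tolist(),s[i].tolist()) for i in range(1,n) if amin<s[i][4]<amax],l
E
python3 - <<'E'
from h import *
S=cv2.imread("pics/scene0.png");D=cv2.imread("pics/side0.png")
for n,i in(("scene",S),("side",D)):
    print(n)
    for b in blobs(i)[0]:print(b)
k=lambda i,u,v,w,h:cv2.resize(i[v-h//2:v+h//2,u-w//2:u+w//2],(400,300),interpolation=cv2.INTER_CUBIC)
cv2.imwrite("pics/crop1.png",np.vstack([np.hstack([k(S,230,235,120,90),k(D,308,230,120,90)]),np.hstack([k(S,385,190,100,75),k(D,230,300,100,75)])]))
E
```

```text
scene
([554.4, 32.6], [546, 15, 14, 32, 242])
([552.4, 86.1], [541, 48, 19, 67, 750])
([492.7, 119.0], [473, 91, 39, 60, 515])
([385.8, 179.8], [361, 137, 51, 89, 1991])
([533.3, 181.7], [493, 151, 67, 52, 1035])
([4.8, 164.0], [0, 156, 13, 16, 98])
([22.2, 174.1], [14, 167, 19, 16, 112])
([65.8, 184.4], [58, 180, 21, 12, 99])
([152.1, 195.5], [140, 185, 26, 21, 368])
([15.7, 230.9], [0, 189, 48, 96, 1883])
([263.0, 200.5], [258, 196, 11, 10, 95])
([197.3, 218.3], [185, 208, 25, 22, 411])
([230.0, 249.1], [220, 240, 21, 19, 326])
([30.8, 252.8], [23, 250, 13, 7, 45])
([432.0, 304.1], [372, 267, 121, 65, 2596])
([549.1, 278.2], [536, 272, 24, 13, 156])
([292.0, 288.6], [282, 278, 22, 22, 358])
([150.4, 293.4], [137, 281, 27, 25, 510])
([555.4, 293.9], [552, 283, 8, 25, 55])
([179.6, 310.4], [174, 305, 10, 11, 48])
([158.9, 318.7], [153, 310, 10, 18, 79])
([168.5, 316.1], [163, 311, 11, 10, 55])
([138.1, 340.4], [132, 331, 14, 20, 93])
([119.5, 339.5], [112, 335, 15, 10, 80])
([85.6, 346.4], [79, 340, 13, 14, 50])
([123.9, 355.9], [114, 347, 23, 18, 138])
([66.4, 357.1], [62, 352, 13, 11, 56])
([534.3, 389.5], [507, 377, 53, 26, 753])
([466.2, 404.6], [423, 389, 88, 31, 1274])
([539.7, 408.7], [514, 394, 46, 26, 896])
([491.1, 414.4], [446, 405, 73, 15, 572])
([402.5, 415.2], [365, 407, 60, 13, 403])
side
([404.1, 110.1], [383, 95, 55, 23, 320])
([223.5, 130.8], [193, 112, 62, 38, 1085])
([384.5, 124.3], [377, 118, 17, 12, 89])
([278.5, 156.9], [269, 152, 20, 11, 178])
([166.7, 187.9], [135, 158, 71, 51, 567])
([242.7, 178.7], [232, 173, 22, 13, 218])
([378.4, 196.7], [366, 187, 25, 19, 315])
([204.7, 195.3], [195, 189, 21, 13, 199])
([332.9, 210.4], [321, 203, 25, 16, 301])
([284.9, 212.0], [275, 206, 21, 13, 221])
([320.0, 254.5], [314, 250, 13, 10, 109])
([93.2, 336.6], [79, 329, 29, 16, 208])
([304.2, 402.8], [276, 377, 64, 43, 1515])
```

View pics/crop1.png

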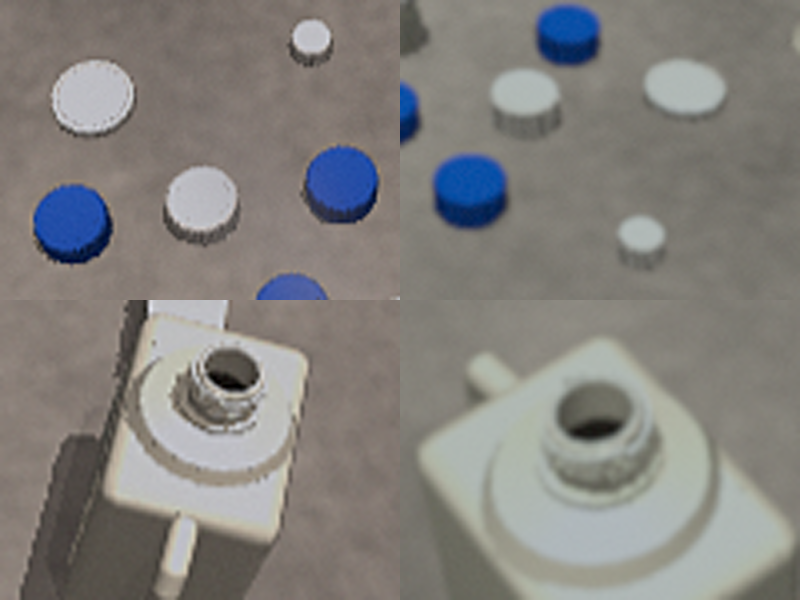

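The crop confirms it. The middle white one, scene (230,249) and side (285,212), is tall and ribbed, unlike the flat wide lid and the small cap, and the blue ones are excluded. It carries no mark that shows where its lugs are. The rim centre is at about scene (393,170) and side (230.2,290.1).

```bash
python3 - <<'E'
from h import *
S,D=cams.calibration("scene"),cams.calibration("side")
f=lambda n,a,b:print(n,*[np.round(x,4) for x in tri([(S,*a),(D,*b)])])
f("cap",(230,249.1),(284.9,212));f("rim",(393,170),(230.2,290.1));f("handle",(380,209),(203,281))
f("wide",(197.3,218.3),(332.9,210.4));f("small",(263,200.5),(320,254.5));f("tube",(292,288.6),(204.7,195.3));f("sp0",(150.4,293.4),(278.5,156.9));f("sp1",(216,304),(242.7,178.7))
for n,u,v in(("b1",191,256),("b2",273,243),("b3",257,282)):print(n,plane(S,u,v,.025).round(3))
s=status.read_state();print(R.from_rotvec(s["tool_rot"]).as_matrix().round(3))
E
```

```text
cap [ 0.5654 -0.1536  0.0297] [0.9 0.9]
rim [0.51   0.2545 0.201 ] [3. 3.]
handle [0.5842 0.2154 0.149 ] [2.2 2.2]
wide [ 0.4507 -0.2297  0.0132] [0.7 0.7]
small [ 0.4323 -0.0452  0.0234] [0.8 0.8]
tube [ 0.7287 -0.0303  0.1265] [1.2 1.2]
sp0 [ 0.6617 -0.3471  0.0672] [0.8 0.8]
sp1 [ 0.7131 -0.2016  0.0669] [1.5 1.5]
b1 [ 0.565 -0.253  0.025]
b2 [ 0.567 -0.041  0.025]
b3 [ 0.664 -0.099  0.025]
[[-0.975  0.223 -0.   ]
 [ 0.223  0.975 -0.001]
 [-0.    -0.002 -1.   ]]
```

```bash
cat > snap.py <<'E'
import sys,pickle
from h import *
n=sys.argv[1];c=cams.calibration("wrist");s=status.read_state();im=cams.grab_frame("wrist")
cv2.imwrite(f"pics/w_{n}.png",im);pickle.dump((c,s),open(f"pics/w_{n}.pkl","wb"))
print(n,s["clock"],s["eef_pos"].round(4),s["joints"].round(2),s["ft_force"].round(1))
E
python3 -m pendant '{"rot":[[0,0,0.12],[0,0,0.24],[0,0,0.36],[0,0,0.48],[0,0,0.6],[0,0,0.72],[0,0,0.84],[0,0,0.95]],"dp":[[0,0,-0.2],[0,0,-0.4],[0,0,-0.6],[0,0,-0.6],[0,0,-0.6],[0,0,-0.6],[0,0,-0.6],[0,0,-0.6]],"gripper":[1,1,1,1,1,1,1,1]}'
python3 snap.py a
python3 -m pendant '{"rot":[[0,0,0],[0,0,0],[0,0,0]],"dp":[[-0.25,0.5,0],[-0.5,1,0],[-0.5,1,0]],"gripper":[1,1,1]}'
python3 -m pendant '{"rot":[[0,0,0],[0,0,0],[0,0,0],[0,0,0]],"dp":[[-0.4,0.3,0],[-0.7,0.7,0],[-1,1,0],[-1,1,0]],"gripper":[1,1,1,1]}'
python3 snap.py b
python3 -m pendant '{"rot":[[0,0,0],[0,0,0],[0,0,0],[0,0,0]],"dp":[[-0.4,0.3,0],[-0.7,0.7,0],[-1,1,0],[-1,1,0]],"gripper":[1,1,1,1]}'
python3 snap.py c
```

```text
clock: 1.15
eef_pos: [0.1503, 0.6578, 0.2941]
tool_rot: [2.384, 2.046, -0.001]
ft_force: [-0.3, -0.5, 0.2]
finger_gap: 0.087
gripper_force: 0.0
a 1.15 [0.1503 0.6578 0.2941] [-1.59  0.43  0.26  1.45 -0.11  1.28 -1.47] [-0.3 -0.5  0.2]
clock: 1.58
eef_pos: [0.2664, 0.5773, 0.295]
tool_rot: [2.383, 2.043, 0.002]
ft_force: [-0.2, 0.3, -0.1]
finger_gap: 0.0868
gripper_force: 0.0
clock: 2.08
eef_pos: [0.3647, 0.4414, 0.295]
tool_rot: [2.383, 2.046, 0.001]
ft_force: [-0.1, 0.6, -0.1]
finger_gap: 0.087
gripper_force: 0.0
b 2.075 [0.3647 0.4414 0.295 ] [-1.25  0.25  0.36  1.71 -0.09  1.21 -1.01] [-0.1  0.6 -0.1]
clock: 2.62
eef_pos: [0.4646, 0.3066, 0.2947]
tool_rot: [2.381, 2.048, 0.0]
ft_force: [0.3, 0.1, -0.8]
finger_gap: 0.0867
gripper_force: 0.0
c 2.625 [0.4646 0.3066 0.2947] [-1.03  0.22  0.45  1.74 -0.1   1.2  -0.7 ] [ 0.3  0.1 -0.8]
```

```bash
python3 -m pendant '{"rot":[[0,0,0],[0,0,0],[0,0,0],[0,0,0]],"dp":[[-0.4,0.1,0],[-0.8,0.3,0],[-1,0.4,0],[-1,0.4,0]],"gripper":[1,1,1,1]}' | head -2
python3 snap.py d
python3 -m pendant '{"rot":[[0,0,0],[0,0,0],[0,0,0]],"dp":[[-0.5,0.1,0],[-1,0.2,0],[-1,0.2,0]],"gripper":[1,1,1]}' | head -2
python3 -m pendant '{"rot":[[0,0,0],[0,0,0],[0,0,0],[0,0,0]],"dp":[[-0.4,0,0],[-0.8,0,0],[-0.8,0,0.2],[-0.8,0,0.3]],"gripper":[1,1,1,1]}' | head -2
python3 snap.py e
python3 -m pendant '{"rot":[[0,0,0],[0,0,0],[0,0,0]],"dp":[[-0.3,0,0.3],[-0.5,0,0.5],[-0.5,0,0.5]],"gripper":[1,1,1]}' | head -2
python3 snap.py f
python3 - <<'E'
from h import *
I=[cv2.resize(cv2.imread(f"pics/w_{k}.png"),(400,300)) for k in"cdef"]
cv2.imwrite("pics/m2.png",np.vstack([np.hstack(I[:2]),np.hstack(I[2:])]))
E
```

```text
clock: 3.18
eef_pos: [0.4926, 0.184, 0.2946]
d 3.175 [0.4926 0.184  0.2946] [-0.89  0.17  0.52  1.81 -0.09  1.18 -0.48] [0.1 0.7 0.8]
clock: 3.6
eef_pos: [0.4991, 0.0589, 0.2949]
clock: 4.1
eef_pos: [0.4851, -0.0308, 0.2574]
e 4.1 [ 0.4851 -0.0308  0.2574] [-0.62  0.13  0.67  1.95 -0.09  1.09 -0.05] [ 1.   0.8 -0.3]
clock: 4.53
eef_pos: [0.4756, -0.0929, 0.1972]
f 4.525 [ 0.4756 -0.0929  0.1972] [-0.5   0.21  0.71  2.03 -0.17  0.96  0.15] [0.2 0.5 0. ]
```

View pics/m2.png

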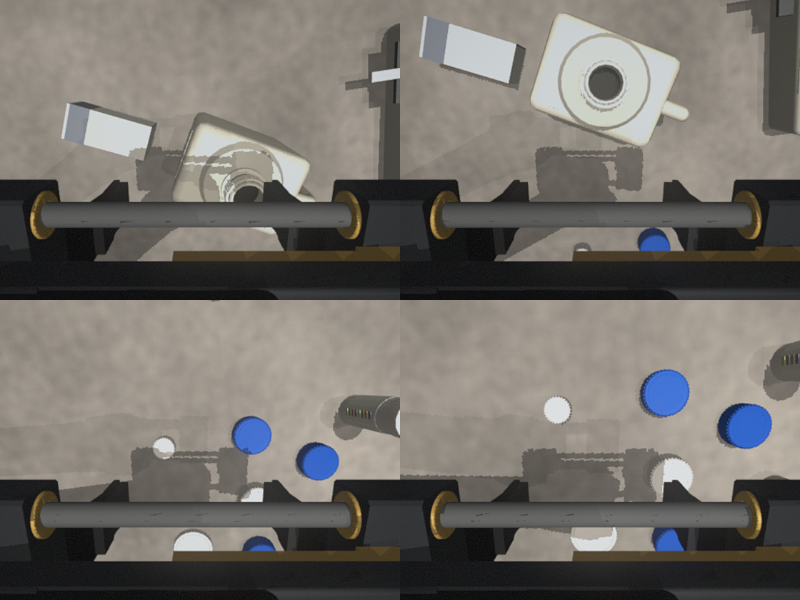

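The wrist montage shows the neck clearly at d, around full-size pixel (287,115). In f the cap is half hidden by a finger. I'll move past the cap so the wrist camera sees it freely from two places.

```bash
python3 -m pendant '{"rot":[[0,0,0],[0,0,0],[0,0,0],[0,0,0],[0,0,0]],"dp":[[-0.2,0.4,0],[-0.5,0.6,0],[-0.8,0.9,0],[-1,0.9,0],[-1,0.9,0]],"gripper":[1,1,1,1,1]}' | head -2
python3 snap.py g
python3 -m pendant '{"rot":[[0,0,0],[0,0,0],[0,0,0]],"dp":[[0.15,-0.15,0.3],[0.15,-0.3,0.3],[0.15,-0.3,0.3]],"gripper":[1,1,1]}' | head -2
python3 snap.py i
cat > ell.py <<'E'
from h import *
import pickle
def load(n):return cv2.imread(f"pics/w_{n}.png"),*pickle.load(open(f"pics/w_{n}.pkl","rb"))
def fit(m,near=None,amin=100):
    cs,_=cv2.findContours(m.astype(np.uint8),cv2.RETR_EXTERNAL,cv2.CHAIN_APPROX_NONE);out=[]
    for k in cs:
        if cv2.contourArea(k)>amin and len(k)>20:
            e=cv2.fitEllipse(cv2.convexHull(k));out.append(([round(float(t),1) for t in e[0]],[round(float(t),1) for t in e[1]],cv2.contourArea(k)))
    return out
E
python3 - <<'E'
from ell import *
for n in"gi":
    im,c,s=load(n);h=cv2.cvtColor(im,cv2.COLOR_BGR2HSV);print(n)
    for t in(150,185):
        print(t,[x for x in fit((h[...,2]>t)&(h[...,1]<25),amin=700) if x[2]<9000])
im,c,s=load("d");g=cv2.cvtColor(im,cv2.COLOR_BGR2GRAY)
for t in(90,130):print("d",t,[x for x in fit((g<t),amin=300) if x[2]<8000 and x[0][1]<220])
cv2.imwrite("pics/m3.png",np.hstack([cv2.resize(load("i")[0],(400,300)),cv2.resize(im[70:160,227:347],(400,300),interpolation=cv2.INTER_CUBIC)]))
E
```

```text
clock: 5.2
eef_pos: [0.5669, -0.228, 0.1994]
g 5.2 [ 0.5669 -0.228   0.1994] [-0.2   0.45  0.7   1.75 -0.33  1.06  0.47] [0.2 0.4 0.4]
clock: 5.62
eef_pos: [0.5328, -0.2019, 0.1628]
i 5.625 [ 0.5328 -0.2019  0.1628] [-0.24  0.42  0.7   1.88 -0.33  0.95  0.46] [-0.3 -0.2 -0.3]
g
150 [([155.8, 211.8], [59.7, 68.5], 2889.0), ([455.1, 149.7], [74.9, 84.9], 4591.0), ([260.3, 115.3], [67.2, 68.7], 3379.0), ([78.6, 6.5], [39.5, 45.0], 850.0)]
185 [([156.9, 198.4], [30.1, 61.3], 1189.5), ([455.1, 149.9], [73.9, 83.4], 4439.5), ([260.2, 115.4], [64.4, 67.0], 3192.5), ([78.2, 5.2], [37.1, 42.4], 776.0)]
i
150 [([187.8, 247.6], [65.4, 76.4], 2960.5), ([529.6, 185.3], [80.8, 94.7], 4916.5), ([307.6, 142.9], [73.6, 75.1], 4011.5), ([109.5, 21.4], [45.8, 52.0], 1631.5)]
185 [([529.6, 185.3], [79.4, 94.3], 4800.5), ([307.6, 143.0], [71.7, 73.4], 3846.5), ([109.4, 20.9], [43.8, 48.5], 1524.0)]Traceback (most recent call last):
  File "<stdin>", line 7, in <module>
  File "ell.py", line 8, in fit
    e=cv2.fitEllipse(cv2.convexHull(k));out.append(([round(float(t),1) for t in e[0]],[round(float(t),1) for t in e[1]],cv2.contourArea(k)))
cv2.error: OpenCV(4.12.0) /io/opencv/modules/imgproc/src/shapedescr.cpp:361: error: (-201:Incorrect size of input array) There should be at least 5 points to fit the ellipse in function 'fitEllipseNoDirect'
```

```bash
sed -i 's/len(k)>20/len(cv2.convexHull(k))>8/' ell.py
python3 - <<'E'
from ell import *
S,D=cams.calibration("scene"),cams.calibration("side")
cg,ci=load("g")[1],load("i")[1]
print("wrist2",tri([(cg,260.2,115.4),(ci,307.6,143)]))
print("all",tri([(cg,260.2,115.4),(ci,307.6,143),(S,230,249.1),(D,284.9,212)]))
for c,u,v in((cg,260.2,115.4),(ci,307.6,143),(S,230,249.1),(D,284.9,212)):print(plane(c,u,v,.029).round(4))
im,c,s=load("d");g=cv2.cvtColor(im,cv2.COLOR_BGR2GRAY)
for t in(70,90,110):print("d",t,[x for x in fit((g<t),amin=300) if x[2]<8000 and x[0][1]<220 and 200<x[0][0]<360])
print(plane(c,287,115,.2).round(4))
s=status.read_state();print(s["eef_pos"],R.from_rotvec(s["tool_rot"]).as_matrix().round(4).tolist())
cv2.imwrite("pics/m3.png",np.hstack([cv2.resize(load("i")[0],(400,300)),cv2.resize(im[70:160,227:347],(400,300),interpolation=cv2.INTER_CUBIC)]))
E
```

```text
wrist2 (array([ 0.56561114, -0.15286391,  0.02601554]), [0.0, 0.0])
all (array([ 0.56544678, -0.15308069,  0.02995127]), [0.3, 0.5, 0.8, 1.1])
[ 0.5657 -0.1529  0.029 ]
[ 0.5654 -0.1527  0.029 ]
[ 0.5659 -0.153   0.029 ]
[ 0.5651 -0.1552  0.029 ]
d 70 []
d 90 [([287.4, 115.0], [45.8, 47.1], 1568.0)]
d 110 [([258.6, 180.3], [5.6, 138.3], 323.0), ([287.7, 115.3], [47.5, 48.9], 1765.0)]
[0.5109 0.2554 0.2   ]
[ 0.53395246 -0.20273825  0.16326685] [[0.1428, 0.9897, 0.002], [0.9897, -0.1428, 0.0012], [0.0015, 0.0018, -1.0]]
```

View pics/m3.png

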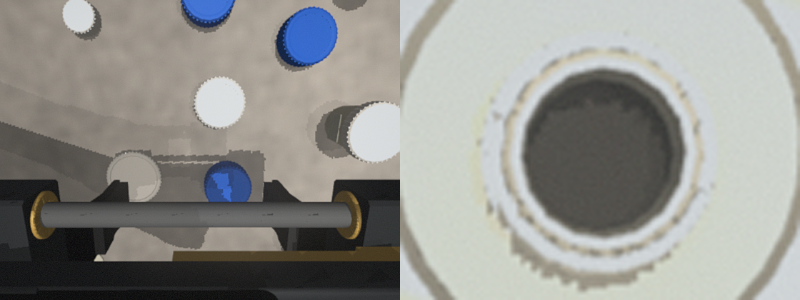

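The cap stands free and white at (219,103) in the montage. Its top is about 28 mm high at (0.5655, -0.153), and the rim is near (0.511, 0.2555).

```bash
python3 -m pendant '{"rot":[[0,0,0],[0,0,0],[0,0,0],[0,0,0],[0,0,0],[0,0,0]],"dp":[[0.25,0.1,0.1],[0.45,0.2,0.3],[0.45,0.2,0.6],[0.45,0.2,0.8],[0.45,0.2,0.8],[0.45,0.2,0.8]],"gripper":[1,1,1,1,1,1]}' | head -3
```

```text
clock: 6.42
eef_pos: [0.5659, -0.155, 0.0678]
tool_rot: [2.376, 2.053, 0.003]
```

```bash
python3 -m pendant '{"rot":[[0,0,0],[0,0,0],[0,0,0],[0,0,0]],"dp":[[0.015,0,0.2],[0.015,0,0.4],[0.015,0,0.52],[0.015,0,0.52]],"gripper":[1,1,1,1]}'
python3 -m pendant '{"rot":[[0,0,0],[0,0,0],[0,0,0],[0,0,0],[0,0,0],[0,0,0]],"dp":[[0,0,0],[0,0,0],[0,0,0],[0,0,0],[0,0,0],[0,0,0]],"gripper":[0.4,0,0,0,0,0]}' 25
```

```text
clock: 6.92
eef_pos: [0.5648, -0.1532, 0.0041]
tool_rot: [-2.378, -2.053, -0.0]
ft_force: [0.4, -0.2, 0.3]
finger_gap: 0.0871
gripper_force: 0.0
clock: 7.68
eef_pos: [0.5649, -0.1532, 0.0044]
tool_rot: [2.378, 2.053, 0.001]
ft_force: [-0.2, 0.9, 3.7]
finger_gap: 0.0561
gripper_force: 25.4
```

```bash
python3 -m pendant '{"rot":[[0,0,0],[0,0,0],[0,0,0],[0,0,0]],"dp":[[0,0,-0.2],[0,0,-0.6],[0,0,-1],[0,0,-1]],"gripper":[0,0,0,0]}' | sed -n 1,2p
python3 -m pendant '{"rot":[[0,0,0],[0,0,0],[0,0,0],[0,0,0]],"dp":[[0,0,-0.4],[0.2,0,-0.8],[0.6,-0.1,-1],[0.6,-0.1,-1]],"gripper":[0,0,0,0]}' | sed -n 1,2p
python3 -m pendant '{"rot":[[0,0,0],[0,0,0],[0,0,0],[0,0,0]],"dp":[[0.4,-0.1,-0.1],[0.8,-0.2,-0.2],[1,-0.3,-0.3],[1,-0.3,-0.3]],"gripper":[0,0,0,0]}' 
python3 -m pendant '{"rot":[[0,0,0],[0,0,0],[0,0,0],[0,0,0]],"dp":[[0.4,-0.1,0],[0.7,-0.2,0],[0.8,-0.3,0],[0.8,-0.3,0]],"gripper":[0,0,0,0]}' 
python3 snap.py k
python3 -m pendant '{"rot":[[0,0,0],[0,0,0],[0,0,0]],"dp":[[0.3,0,0],[0.3,0,0],[0.3,0,0]],"gripper":[0,0,0]}' | sed -n 1,2p
python3 snap.py l
python3 - <<'E'
from ell import *
for n in"dkl":
    im,c,s=load(n);g=cv2.cvtColor(im,cv2.COLOR_BGR2GRAY)
    for t in(80,90,100,110):
        for x in fit((g<t),amin=700):
            if x[2]<3500 and x[0][1]<220 and min(x[1])>35 :print(n,t,x,plane(c,*x[0],.2).round(4))
I=[cv2.resize(load(k)[0],(400,300)) for k in"kl"];cv2.imwrite("pics/m4.png",np.hstack(I))
E
```

```text
clock: 8.18
eef_pos: [0.567, -0.1542, 0.1276]
clock: 8.68
eef_pos: [0.5642, -0.0751, 0.2444]
clock: 9.18
eef_pos: [0.5446, 0.0456, 0.2791]
tool_rot: [-2.373, -2.057, 0.001]
ft_force: [0.1, -0.6, -0.3]
finger_gap: 0.0559
gripper_force: 25.4
clock: 9.68
eef_pos: [0.523, 0.1432, 0.2787]
tool_rot: [-2.377, -2.053, 0.004]
ft_force: [0.1, -0.3, -0.6]
finger_gap: 0.0559
gripper_force: 25.4
k 9.675 [0.523  0.1432 0.2787] [-0.9   0.23  0.67  1.8  -0.15  1.16 -0.33] [ 0.1 -0.3 -0.6]
clock: 10.1
eef_pos: [0.5293, 0.1773, 0.2797]
l 10.1 [0.5293 0.1773 0.2797] [-0.93  0.26  0.65  1.77 -0.17  1.17 -0.37] [ 0.1 -0.6 -0.8]
d 90 ([287.4, 115.0], [45.8, 47.1], 1568.0) [0.5111 0.2554 0.2   ]
d 100 ([287.6, 115.1], [47.0, 48.4], 1725.0) [0.5112 0.2553 0.2   ]
d 100 ([150.5, 89.0], [54.5, 63.8], 702.0) [0.4259 0.2841 0.2   ]
d 110 ([287.7, 115.3], [47.5, 48.9], 1765.0) [0.5113 0.2552 0.2   ]
d 110 ([100.2, 58.2], [106.8, 183.1], 1091.5) [0.3986 0.3068 0.2   ]
k 80 ([231.7, 56.2], [44.9, 48.8], 1654.0) [0.5127 0.2522 0.2   ]
k 90 ([231.4, 55.8], [46.6, 50.0], 1735.0) [0.5126 0.2525 0.2   ]
k 100 ([228.9, 51.7], [52.3, 57.2], 2259.5) [0.5115 0.2549 0.2   ]
k 100 ([68.1, 37.9], [85.0, 157.1], 1547.5) [0.4197 0.2759 0.2   ]
k 110 ([228.7, 51.7], [52.7, 57.7], 2315.5) [0.5114 0.2549 0.2   ]
k 110 ([71.4, 42.8], [105.6, 138.2], 1953.5) [0.4208 0.2731 0.2   ]
l 90 ([231.2, 112.9], [44.5, 48.2], 1623.5) [0.5134 0.2546 0.2   ]
l 100 ([228.7, 111.7], [47.7, 52.5], 1865.5) [0.512  0.2555 0.2   ]
l 110 ([228.0, 112.4], [50.1, 52.4], 1975.5) [0.5115 0.2552 0.2   ]
l 110 ([64.7, 69.4], [87.9, 170.0], 1305.5) [0.4191 0.2941 0.2   ]
```

View pics/m4.png

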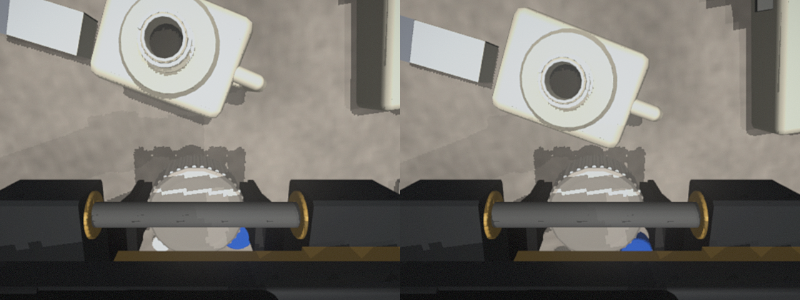

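```bash
python3 -m pendant '{"rot":[[0,0,0],[0,0,0],[0,0,0],[0,0,0],[0,0,0],[0,0,0]],"dp":[[0.3,-0.12,0],[0.62,-0.24,0],[0.62,-0.24,0.3],[0.62,-0.24,0.56],[0.62,-0.24,0.56],[0.62,-0.24,0.56]],"gripper":[0,0,0,0,0,0]}' 
python3 - <<'E'
from ell import *
print(tri([(load("k")[1],228.8,51.7),(load("l")[1],228.3,112),(load("d")[1],287.6,115.2)]))
s=status.read_state();print(s["eef_pos"],s["joints"].round(2),R.from_rotvec(s["tool_rot"]).as_matrix().round(4).tolist())
S=cams.grab_frame("scene")[110:215,320:460];D=cams.grab_frame("side")[210:315,160:300]
cv2.imwrite("pics/m5.png",np.hstack([cv2.resize(x,(400,300),interpolation=cv2.INTER_CUBIC) for x in(S,D)]))
E
```

```text
clock: 10.9
eef_pos: [0.5122, 0.2567, 0.2142]
tool_rot: [2.379, 2.051, 0.003]
ft_force: [-0.8, -0.5, 0.1]
finger_gap: 0.0559
gripper_force: 25.4
(array([0.51133764, 0.25536908, 0.19744448]), [0.1, 0.2, 0.1])
[0.51223743 0.25669837 0.2142364 ] [-1.    0.34  0.6   1.82 -0.22  1.04 -0.47] [[0.1473, 0.9891, 0.0018], [0.9891, -0.1473, 0.0009], [0.0011, 0.0017, -1.0]]
```

View pics/m5.png

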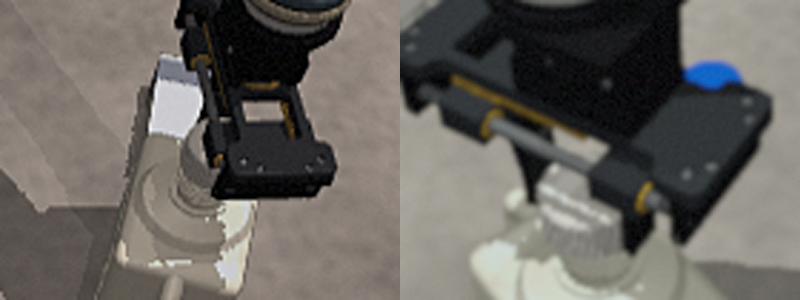

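The held cap is hanging over the neck in both views (scene crop about (200,165), side crop about (580,215)). Now I'll correct the position and lower it by feel.

```bash
python3 -m pendant '{"rot":[[0,0,0],[0,0,0],[0,0,0]],"dp":[[-0.014,-0.01,0.05],[-0.014,-0.01,0.09],[-0.014,-0.01,0.09]],"gripper":[0,0,0]}' | sed -n '2p;4p'
for i in 1; do python3 -m pendant '{"rot":[[0,0,0],[0,0,0]],"dp":[[0,0,0.017],[0,0,0.017]],"gripper":[0,0]}' | sed -n '2p;4p'; done
python3 -m pendant '{"rot":[[0,0,0],[0,0,0]],"dp":[[0,0,0.017],[0,0,0.017]],"gripper":[0,0]}' | sed -n '2p;4p'
```

```text
eef_pos: [0.5098, 0.2559, 0.2026]
ft_force: [-1.2, -0.1, 3.7]
eef_pos: [0.5107, 0.2555, 0.2003]
ft_force: [2.1, -1.0, 0.9]
eef_pos: [0.5108, 0.2555, 0.198]
ft_force: [4.5, -1.2, -0.5]
```

```bash
python3 -m pendant '{"rot":[[0,0,0],[0,0,0]],"dp":[[0,0.006,0],[0,0.006,0.01]],"gripper":[0,0]}' | sed -n '2p;4p'
python3 -m pendant '{"rot":[[0,0,0],[0,0,0]],"dp":[[0,0,0.01],[0,0,0.01]],"gripper":[0,0]}' | sed -n '2p;4p'
python3 -m pendant '{"rot":[[0,0,0],[0,0,0]],"dp":[[0,0,0.01],[0,0,0.01]],"gripper":[0,0]}' | sed -n '2p;4p'
```

```text
eef_pos: [0.5109, 0.2557, 0.197]
ft_force: [4.3, -2.0, 1.3]
eef_pos: [0.5109, 0.2556, 0.1962]
ft_force: [3.0, -3.5, 3.8]
eef_pos: [0.511, 0.2557, 0.196]
ft_force: [1.3, -2.9, 10.7]
```

```bash
python3 -m pendant '{"rot":[[0,0,-0.11],[0,0,-0.22],[0,0,-0.22]],"dp":[[-0.002,0,0],[-0.002,0,-0.004],[-0.002,0,-0.004]],"gripper":[0,0,0]}' | sed -n '2p;4p'
python3 -c "from workcell import status as s;r=s.read_state();print(r['ft_force'],r['moment'],r['joints'][6])"
python3 -m pendant '{"rot":[[0,0,-0.11],[0,0,-0.22],[0,0,-0.22]],"dp":[[0,0,0],[0,0,-0.004],[0,0,-0.004]],"gripper":[0,0,0]}' | sed -n '2p;4p'
python3 -c "from workcell import status as s;r=s.read_state();print(r['ft_force'],r['moment'],r['joints'][6])"
```

```text
eef_pos: [0.511, 0.2562, 0.1966]
ft_force: [1.7, -1.2, 9.6]
[ 1.70652968 -1.19127324  9.55252985] [-0.46440957 -0.41952616  0.12364741] -0.14336974977253586
eef_pos: [0.5103, 0.2559, 0.1958]
ft_force: [2.6, -1.8, 4.9]
[ 2.5846793  -1.77688334  4.90220124] [-0.39283332 -0.57555755  0.08680791] 0.16877124728022908
```

```bash
python3 -m pendant '{"rot":[[0,0,-0.08],[0,0,-0.08]],"dp":[[0,0,0],[0,0,0]],"gripper":[0,0]}' | sed -n '2p;4p'
python3 -m pendant '{"rot":[[0,0,0],[0,0,0]],"dp":[[0,0,0.008],[0,0,0.008]],"gripper":[0,0]}' | sed -n '2p;4p'
```

```text
eef_pos: [0.5102, 0.2555, 0.1948]
ft_force: [3.9, -2.4, -0.4]
eef_pos: [0.5103, 0.2556, 0.1942]
ft_force: [4.2, -0.8, -0.2]
```

```bash
python3 -m pendant '{"rot":[[0,0,0],[0,0,0]],"dp":[[-0.002,0.003,0.008],[-0.002,0.003,0.01]],"gripper":[0,0]}' | sed -n '2p;4p'
python3 -m pendant '{"rot":[[0,0,0],[0,0,0]],"dp":[[0,0,0.008],[0,0,0.008]],"gripper":[0,0]}' | sed -n '2p;4p'
```

```text
eef_pos: [0.5104, 0.2557, 0.1931]
ft_force: [2.3, -1.5, 1.3]
eef_pos: [0.5105, 0.2557, 0.1926]
ft_force: [1.7, -1.5, 4.4]
```

The cap dropped: at contact the underside is about 11.8 mm below the rim. Now I'll turn it forward, following the pitch.

```bash
python3 -m pendant '{"rot":[[0,0,0.11],[0,0,0.22],[0,0,0.33],[0,0,0.44],[0,0,0.44]],"dp":[[0,0,0.002],[0,0,0.004],[0,0,0.007],[0,0,0.009],[0,0,0.009]],"gripper":[0,0,0,0,0]}' | sed -n '2,4p'
python3 -c "from workcell import status as s;r=s.read_state();print(r['ft_force'],r['moment'],r['joints'].round(2))"
```

```text
eef_pos: [0.5111, 0.2557, 0.1914]
tool_rot: [2.242, 2.2, 0.001]
ft_force: [2.0, -1.7, 3.1]
[ 2.00502229 -1.65328333  3.05858836] [-0.52307969 -0.56633349 -0.06888205] [-0.97  0.36  0.56  1.85 -0.22  1.   -0.34]
```

```bash
python3 -m pendant '{"rot":[[0,0,0.11],[0,0,0.22],[0,0,0.33],[0,0,0.44],[0,0,0.55],[0,0,0.66],[0,0,0.77],[0,0,0.77]],"dp":[[0,0,0.002],[0,0,0.004],[0,0,0.007],[0,0,0.009],[0,0,0.011],[0,0,0.013],[0,0,0.016],[0,0,0.016]],"gripper":[0,0,0,0,0,0,0,0]}' | sed -n '2,4p'
python3 -c "from workcell import status as s;r=s.read_state();print(r['ft_force'],r['moment'],r['joints'].round(2))"
```

```text
eef_pos: [0.512, 0.2551, 0.1896]
tool_rot: [3.095, 0.535, 0.004]
ft_force: [3.9, -3.2, 3.6]
[ 3.94141766 -3.16288332  3.57801273] [-0.71377198 -0.93133021 -0.04613011] [-1.17  0.43  0.85  1.86 -0.37  1.02 -1.4 ]
```

```bash
python3 -m pendant '{"rot":[[0,0,0.11],[0,0,0.22],[0,0,0.33],[0,0,0.44],[0,0,0.55],[0,0,0.55]],"dp":[[0,0,0.002],[0,0,0.004],[0,0,0.007],[0,0,0.009],[0,0,0.011],[0,0,0.011]],"gripper":[0,0,0,0,0,0]}' | sed -n '2,4p'
python3 -m pendant '{"rot":[[0,0,0],[0,0,0],[0,0,0]],"dp":[[0,0,0],[0,0,0],[0,0,0]],"gripper":[0.5,0.8,0.8]}'
python3 -c "from workcell import status as s;r=s.read_state();print(r['ft_force'],r['moment'],r['joints'].round(2))"
```

```text
eef_pos: [0.5122, 0.2543, 0.1883]
tool_rot: [3.034, -0.811, 0.005]
ft_force: [3.7, -4.8, 4.5]
clock: 17.12
eef_pos: [0.5092, 0.2565, 0.1869]
tool_rot: [3.036, -0.809, -0.006]
ft_force: [0.7, 0.3, 0.4]
finger_gap: 0.0669
gripper_force: 0.0
[0.70650383 0.33691832 0.3701489 ] [-0.03878019  0.181117    0.03289883] [-1.3   0.52  1.07  1.87 -0.52  1.07 -2.12]
```

```bash
python3 -m pendant '{"rot":[[0,0,0],[0,0,-0.11],[0,0,-0.22],[0,0,-0.33],[0,0,-0.44],[0,0,-0.55],[0,0,-0.66],[0,0,-0.77]],"dp":[[0.019,0,-0.012],[0.019,0,-0.012],[0.019,0,-0.012],[0.019,0,-0.012],[0.019,0,-0.012],[0.019,0,-0.012],[0.019,0,-0.012],[0.019,0,-0.012]],"gripper":[1,1,1,1,1,1,1,1]}' | sed -n '2,4p'
python3 -m pendant '{"rot":[[0,0,-0.11],[0,0,-0.22],[0,0,-0.33],[0,0,-0.44],[0,0,-0.55],[0,0,-0.66],[0,0,-0.77],[0,0,-0.85]],"dp":[[0,0,0],[0,0,0],[0,0,0],[0,0,0],[0,0,0],[0,0,0],[0,0,0],[0,0,0]],"gripper":[1,1,1,1,1,1,1,1]}' | sed -n '2,4p'
python3 -m pendant '{"rot":[[0,0,-0.11],[0,0,-0.22],[0,0,-0.33],[0,0,-0.44],[0,0,-0.55],[0,0,-0.66],[0,0,-0.66]],"dp":[[0,0,0],[0,0,0],[0,0,0],[0,0,0],[0,0,0],[0,0,0],[0,0,0]],"gripper":[1,1,1,1,1,1,1]}'
python3 -c "
from workcell import status as s;from h import R;r=s.read_state();print(r['ft_force'],r['joints'].round(2),R.from_rotvec(r['tool_rot']).as_matrix().round(3).tolist())"
python3 snap.py r
```

```text
eef_pos: [0.5123, 0.2547, 0.1893]
tool_rot: [-2.954, -1.067, 0.001]
ft_force: [-0.0, 0.1, -0.7]
eef_pos: [0.5124, 0.2545, 0.1893]
tool_rot: [-1.662, -2.665, 0.001]
ft_force: [0.6, 0.8, 0.2]
clock: 20.0
eef_pos: [0.5125, 0.2544, 0.1893]
tool_rot: [-0.134, -3.138, -0.0]
ft_force: [-0.2, -0.0, -0.5]
finger_gap: 0.0866
gripper_force: 0.0
[-0.23576397 -0.03961876 -0.45293391] [-0.71  0.33  0.22  1.83 -0.09  0.99  1.03] [[-0.996, 0.085, -0.001], [0.085, 0.996, 0.0], [0.001, 0.0, -1.0]]
r 20.0 [0.5125 0.2544 0.1893] [-0.71  0.33  0.22  1.83 -0.09  0.99  1.03] [-0.2 -0.  -0.5]
```

```bash
python3 - <<'E'
from h import *
S=cams.grab_frame("scene")[110:215,320:460];D=cams.grab_frame("side")[210:315,160:300]
W=cv2.imread("pics/w_r.png")
cv2.imwrite("pics/m6.png",np.vstack([np.hstack([cv2.resize(x,(400,300),interpolation=cv2.INTER_CUBIC) for x in(S,D)]),np.hstack([cv2.resize(W,(400,300)),np.zeros((300,400,3),np.uint8)])]))
E
```

```text
(no output)
```

View pics/m6.png

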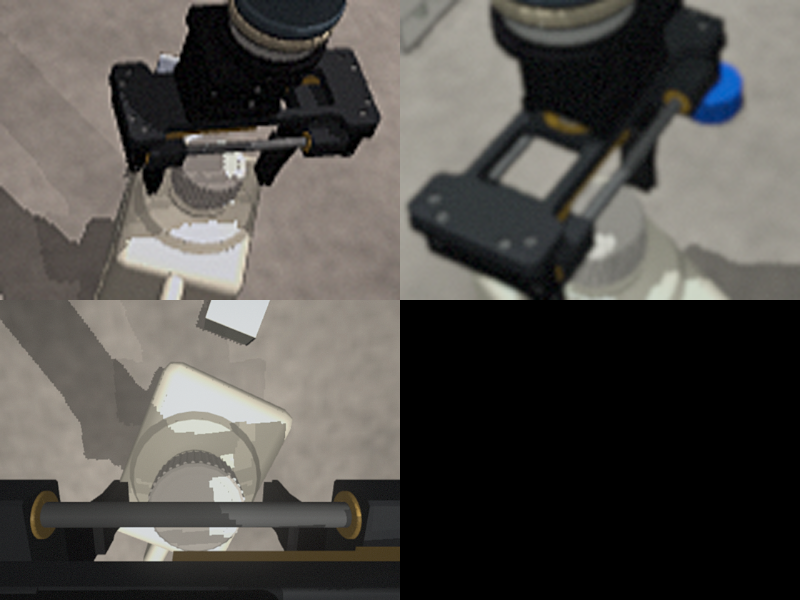

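The cap sits upright on the neck between the open fingers (scene crop (207,185)). I'll recentre and grip again.

```bash
python3 -m pendant '{"rot":[[0,0,0],[0,0,0],[0,0,0],[0,0,0],[0,0,0],[0,0,0],[0,0,0]],"dp":[[0.01,0.008,0.006],[0.01,0.008,0.006],[0.01,0.008,0.006],[0.01,0.008,0.006],[0.01,0.008,0.006],[0.01,0.008,0.006],[0.01,0.008,0.006]],"gripper":[1,0.4,0,0,0,0,0]}' 25
python3 -c "
from workcell import status as s;r=s.read_state();print(r['ft_force'],r['moment'],r['joints'].round(2))"
```

```text
clock: 21.02
eef_pos: [0.5116, 0.2552, 0.1887]
tool_rot: [-0.131, -3.139, 0.001]
ft_force: [-0.6, -1.1, 0.0]
finger_gap: 0.0557
gripper_force: 25.0
[-0.57508214 -1.06897938  0.03138318] [-0.27431143  0.21927898  0.0263884 ] [-0.71  0.33  0.22  1.83 -0.09  0.98  1.03]
```

```bash
python3 -m pendant '{"rot":[[0,0,0.11],[0,0,0.22],[0,0,0.33],[0,0,0.44],[0,0,0.55],[0,0,0.66],[0,0,0.77],[0,0,0.77]],"dp":[[0,0,0.002],[0,0,0.004],[0,0,0.007],[0,0,0.009],[0,0,0.011],[0,0,0.013],[0,0,0.016],[0,0,0.016]],"gripper":[0,0,0,0,0,0,0,0]}' | sed -n '2,4p'
python3 -c "from workcell import status as s;r=s.read_state();print(r['ft_force'],r['moment'],r['joints'].round(2))"
```

```text
eef_pos: [0.5118, 0.2557, 0.1868]
tool_rot: [1.889, 2.509, 0.001]
ft_force: [0.4, -0.1, 0.3]
[ 0.44687838 -0.0964209   0.2865103 ] [-0.16845078 -0.06868537  0.03538645] [-0.91  0.36  0.47  1.85 -0.19  0.98 -0.07]
```

```bash
python3 -m pendant '{"rot":[[0,0,0.11],[0,0,0.22],[0,0,0.33],[0,0,0.44],[0,0,0.55],[0,0,0.66],[0,0,0.77],[0,0,0.77]],"dp":[[0,0,0.002],[0,0,0.004],[0,0,0.007],[0,0,0.009],[0,0,0.011],[0,0,0.013],[0,0,0.016],[0,0,0.016]],"gripper":[0,0,0,0,0,0,0,0]}' | sed -n '2,4p'
python3 -m pendant '{"rot":[[0,0,0.11],[0,0,0.22],[0,0,0.33],[0,0,0.44],[0,0,0.55],[0,0,0.64],[0,0,0.64],[0,0,0.64]],"dp":[[0,0,0.002],[0,0,0.004],[0,0,0.007],[0,0,0.009],[0,0,0.011],[0,0,0.013],[0,0,0.013],[0,0,0.013]],"gripper":[0,0,0,0,0,0,0,0]}'
python3 - <<'E'
from h import *
r=status.read_state();print(r['ft_force'],r['moment'],r['joints'].round(2),abs(r['joint_velocities']).max())
S=cams.grab_frame("scene");D=cams.grab_frame("side")
cv2.imwrite("pics/m7.png",np.vstack([np.hstack([cv2.resize(x,(400,300)) for x in(S,D)]),np.hstack([cv2.resize(x,(400,300),interpolation=cv2.INTER_CUBIC) for x in(S[110:215,320:460],D[210:315,160:300])])]))
E
```

```text
eef_pos: [0.5121, 0.2553, 0.185]
tool_rot: [2.98, 0.993, 0.001]
ft_force: [0.6, -1.3, 0.9]
clock: 24.02
eef_pos: [0.5121, 0.2547, 0.1834]
tool_rot: [3.09, -0.567, 0.002]
ft_force: [3.1, -3.7, -0.3]
finger_gap: 0.0553
gripper_force: 25.0
[ 3.05340292 -3.7352949  -0.25789061] [-0.82021638 -0.36531356 -0.00141898] [-1.27  0.49  1.01  1.87 -0.48  1.05 -2.  ] 0.016505452235122283
```

View pics/m7.png

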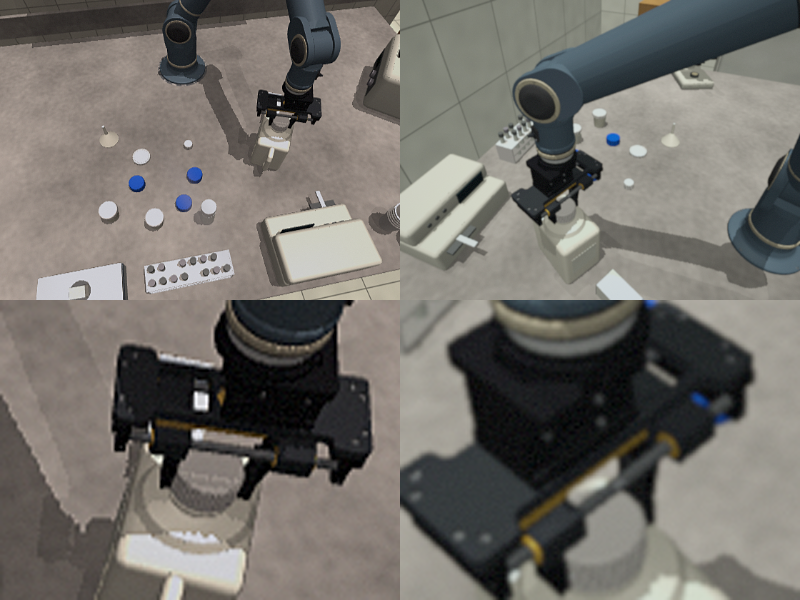

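The cap is low on the neck and still held, and the other things are where they were. The underside is about 21.7 mm below the rim after roughly 354° forward. I'll let the arm settle, then hand in.

```bash
python3 -m pendant '{"rot":[[0,0,0],[0,0,0],[0,0,0],[0,0,0]],"dp":[[0,0,0],[0,0,0],[0,0,0],[0,0,0]],"gripper":[0,0,0,0]}'
python3 -c "from workcell import hand_in;print(hand_in())"
```

```text
clock: 24.62
eef_pos: [0.5121, 0.2548, 0.1834]
tool_rot: [3.089, -0.57, 0.002]
ft_force: [3.2, -4.7, -0.5]
finger_gap: 0.0559
gripper_force: 25.0
the job is handed in; nothing more can be done
None
```

The job is handed in, with no verdict returned: the cap was set on the neck, turned back until it dropped, then turned forward about one turn (underside about 21.7 mm below the rim, worked out from tool height) and is still held at 25 N, after 24.6 s.

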